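Fit the printed cover on a worm gearmotor

ROBOT

A 6-joint arm with a two-finger parallel gripper is mounted at the origin on the work surface. World frame = base frame: x ahead of the robot, y to its left, z up, the work surface at z = 0. Lengths are in m, angles in degrees, forces in N, time in s.
With the tool pointing down it reaches from about 0.375 to 0.9 m from the base axis. Payload 3.1 kg.
Tool frame: the origin (TCP) lies on the centre line of the jaws, within the pads' length; the fingertips stand 25 mm ahead of it and the grasp point (between the pads) lies 6 mm ahead of it; z points along the fingers, y is the line along which they close (so a half turn about z gives the same grasp; the last joint's range is limited). The gripper opens to 87 mm and grips with 3 to 60 N. Pads are 19 mm wide; open, the fingers measure 117 mm over their backs; the gripper's body (75 mm by 190 mm) begins 51 mm behind the grasp point.
Start: joints at [-73.997, 30.224, 82.088, -0, 67.689, -10.227], TCP at [0.276, -0.561, 0.248] pointing down, gripper open.
Joint ranges: [-176.69, 176.69], [-43.24, 126.21], [12.49, 139.97], [-82, 262], [0, 151.66], [-163.58, 163.58]. Speed limits (degrees/s): [159.86, 159.86, 180, 180, 180, 180].

INTERFACE

Orientations are given as a 3x3 rotation matrix whose columns are the frame's x, y, z axes.
In Python, from rig import * gives the robot as it stands.
- The arm moves only by the tool step_arm, never from a script. Its argument "steps" is a list of rows, each a list of 7 numbers: the shift along the tool's x, y, z normalised to -1 to 1, where 1 is 0.3 m, then the turn, a rotation vector about the tool's x, y, z normalised to -1 to 1, where 1 is 45 degrees, then the gripper's target within -1 to 1 (shut at 1, half-way at 0, fully open at -1). A call has 1 to 8 rows; each row is the pose to reach, as a shift and turn from the pose commanded when the call began, along the tool's axes at that moment; what a row does not reach only later rows make up. A row lasts 1/12 s, in which the tool goes at most 41.7 mm and 7.16 degrees, less where a joint would pass 70% of its speed; a pose out of reach is approached as far as the arm can. A call with a number of a shift or a turn outside -1 to 1 is refused whole. A call with a gripper value outside its range is refused whole. The fingers move at their own pace and stop on an object; the grip force is fixed at half the most. Time passes only in rows, so rows that repeat a pose let the fingers close. It gives the time, the measured TCP pose, the force, the opening and the grip force at its end, in the units of the state.
- read_state(): the state, without advancing time (a new reading comes with each control period).
- capture(name): name is "side" or "top" or "wrist"; returns a dict with "image" (384x512x3 uint8, red, green, blue), "vertical_fov" (degrees; the focal length in pixels is half the picture's height over the tangent of half this angle, whatever the lens; pixels are square), "cx", "cy" (the principal point, pixels), "world_from_camera" (4x4, takes a point from camera to world coordinates); the wrist camera has in their place "T_tool_cam" (4x4, takes a point from camera to tool coordinates, whose origin is the TCP and whose axes are the flange's). Camera axes: x right, y down, z forward; pixel columns grow to the right and rows downward; lengths in m; the calibration is good to about 2 mm. A picture is of the moment at which its call begins: read the wrist's pose just before it. There is no depth.
- hand_in(): hands the job in; it is judged then, once.
The state is a dict: "time_s": time; "joint_positions": joint angles; "qvel": joint speeds; "tau": joint torques, N m; "position": TCP position; "tcp_rot": TCP orientation; "force": force on the tool from outside, world axes, zero at the start; "moment": the same for the moment, N m; "opening": opening from 0.0 (shut) to 1.0 (fully open); "grasp_force": force on a finger pad.
Only numpy, scipy, OpenCV 4.12 (cv2) and the standard library are available. Lean on these libraries where they do the work, as an engineer would, in place of code of your own. Each camera call takes 0.05 s, during which the arm holds its last target. There are 200 camera calls.

TASK

Take the blue printed cover with the square boss out of the slotted rack and lay it down flat on the bench, boss up, letting go of it. Then take it afresh by its boss and lower it over the gearmotor's upright shaft and its small locating pin together, keeping hold of it until it sits fully home on the rim. Leave the other plates in the rack and everything else on the bench where they are.

Things in the scene. Friction and masses are not known exactly. Their poses are not given: they have to be found in the camera images.
- cover: Blue printed cover, some 0.1 kg: square plate 90 x 90 x 8 mm with a square boss 34 x 34 mm standing 30 mm up from the middle of one face (sides parallel to the plate's); a 15 mm round bore through boss and plate, and a 9 mm round pin hole through the plate only. Origin: centre of the flat underside; z points out through the boss, y towards the pin hole. Corner dots are no holes.
- cover_pinhole (a point): Centre of the cover's pin hole at its underside, 35 mm along +y from the cover's origin. Once fitted, the cover's axes line up with the gearbox's and their square outlines coincide.
- cover_boss (a point): Middle of the boss's free end, 38 mm along +z from the cover's origin. At the start the cover stands on edge in a rack slot: boss towards the rack's +x, the cover's +x axis down, its y along the rack's +y, leaning up to 5 degrees, free to be drawn straight up. Above the boss 28 mm of bare plate can be pinched. Put down leaning on its lower edge and let go, it tips over flat.
- gearbox: Worm gearmotor, fixed: square aluminium housing 90 x 90 mm, open on top, its flat rim (15 mm wide) 60 mm above the bench, on a steel plate 130 x 130 x 10 mm. The motor can, 36 mm thick, sticks out 71 mm to +x, its top 6 mm below the rim. Origin: centre of the steel plate's underside, on the bench; z up; the shaft stands on the z axis, the pin towards +y.
- seat (a point): On the shaft's axis at rim level, 60 mm above the bench: here the cover's origin comes to lie. Axes as the gearbox's. The rack and the gearbox stand to either side of the robot's middle line, either way round; the bench midway between them is clear for some 100 mm all round (only the flat caliper lies nearer the robot).
- shaft_tip (a point): Top end of the steel shaft: 12 mm in diameter, 48 mm above the rim, its last 4 mm tapered to 7 mm.
- pin_tip (a point): Top end of the steel locating pin in the rim: 6 mm in diameter, 14 mm above the rim, 35 mm from the shaft's axis along the gearbox's +y, slightly tapered at the tip.
- rack: Plywood rack, fixed, 170 x 106 mm: a 10 mm base and two rows of blocks (tops 40 mm above the bench) that leave three slots at x = -50, 0, +50 mm, each 10.5 mm wide. One plate stands in each, in any order, tops about 100 mm above the bench, some 42 mm apart (less the boss). Origin: centre of its underside; z up; x roughly away from the robot.
- frame_plate: Another blue printed plate in the rack: 90 x 90 x 8 mm with a 44 mm square window, no boss. Stays in the rack. Origin: centre of one face.
- blank_plate: Another blue printed plate in the rack: 84 x 90 x 8 mm, closed, with two low ribs, no boss. Stays in the rack. Origin: centre of one face.
- drill: Cordless drill standing on its battery, about 215 mm high and 230 mm long. Leave alone. Origin: centre of the battery's underside.
- bracket: Blue printed U bracket with a brass cross pin, 78 x 42 x 29 mm, lying on the bench. Leave alone. Origin: centre of its underside.
- angle: Blue printed angle bracket, 50 x 40 x 44 mm, standing on the bench. Leave alone. Origin: centre of its underside.
- caliper: Digital caliper, 200 mm long, 14 mm high, lying on the bench in front of the robot. Leave alone. Origin: middle of its bar, at bench level.
- screwdriver: Screwdriver lying at the side of the bench. Leave alone. Origin: its middle.
- screw_tray: Small steel tray of screws, 100 x 70 x 26 mm. Leave alone. Origin: centre of its underside.
There are look-alikes about, which are no part of the job. Leave any black or orange look-alike of the cover alone.

How it is judged (in metres and radians):
On the way, in this order (a step that is already met when the one before it is completed fails the run):
1. the cover lies flat on the bench, boss up, let go (angle between cover's own z axis and vertical below 0.06 rad and height (world z) of cover below 0.006 m and contact force between the fingers and cover below 0.05 N and linear speed of cover below 0.03 m/s), for 0.2 s.
2. the cover is lowered to within 5 mm of its seat, over shaft and pin, still in hand (horizontal distance between cover and seat below 0.004 m and horizontal distance between cover_pinhole and pin_tip below 0.005 m and z of cover in the frame of seat below 0.005 m and contact force between the fingers and cover above 0.5 N), for 0.1 s.
At the end, for the whole second after the job is handed in: The cover sits on the gearbox rim, boss up: its origin within 3 mm of the shaft's axis and no more than 2.5 mm above the rim, its pin hole within 4 mm of the pin, level within 2 degrees, at rest and let go; the other plates are still in the rack and everything else within 30 mm of where it stood (horizontal distance between cover and seat below 0.003 m and horizontal distance between cover_pinhole and pin_tip below 0.004 m and z of cover in the frame of seat between -0.002 and 0.0025 m and angle between cover's own z axis and vertical below 0.035 rad and linear speed of cover below 0.02 m/s); the robot touches nothing.
It fails at once if another plate in the rack is moved by more than 30 mm (distance of any of frame_plate, blank_plate from where it was at the start of the episode above 0.03 m).
It fails at once if something else on the bench is moved by more than 30 mm (distance of any of drill, bracket, angle, caliper, screwdriver, screw_tray from where it was at the start of the episode above 0.03 m).
It also fails if it takes over 64 s, if anything falls off the work surface, if the arm or the gripper's body presses on something with over 40 N, if the wrist force passes 120 N, or if a joint passes its speed limit or range.

## Working session

There is one attempt and no reset: what is moved stays moved. The work goes in short steps, Python scripts to look and compute and a tool call to move; the robot and the scene stay as the last step left them, time stands still between calls to the robot, and variables do not carry over. Pictures are saved under pics/ and viewed, at most 10 in all, crops included, and the job is handed in when it is done.

Besides the shell and the picture viewer there is one more tool, called after ">>>" by a JSON object that holds its "fn" and its "kwargs", one argument or row to a line. step_arm: Moves the arm, as the interface text tells. Scaled input: -1 to 1 covers 0.3 m each way for a shift and 45 degrees each way for a turn. Its arguments: {"type":"object","properties":{"steps":{"type":"array"}},"required":["steps"]}

```bash
mkdir -p pics; ls
cat > h.py <<'E'
from rig import *
import numpy as np, cv2
def cam(n):
    s=read_state(); c=capture(n); im=c["image"]; h=im.shape[0]
    c["f"]=h/2/np.tan(np.radians(c["vertical_fov"])/2)
    if "world_from_camera" in c: T=np.array(c["world_from_camera"])
    else:
        W=np.eye(4); W[:3,:3]=np.array(s["tcp_rot"]); W[:3,3]=s["position"]; T=W@np.array(c["T_tool_cam"])
    c["T"]=T; c["bgr"]=cv2.cvtColor(im,cv2.COLOR_RGB2BGR); return c
def ray(c,u,v):
    d=c["T"][:3,:3]@np.array([(u-c["cx"])/c["f"],(v-c["cy"])/c["f"],1.]); return c["T"][:3,3],d/np.linalg.norm(d)
def onz(c,u,v,z):
    o,d=ray(c,u,v); return o+d*(z-o[2])/d[2]
def proj(c,p):
    q=c["T"][:3,:3].T@(np.array(p)-c["T"][:3,3]); return np.array([c["cx"]+c["f"]*q[0]/q[2],c["cy"]+c["f"]*q[1]/q[2]])
E
python3 - <<'E'
from h import *
np.set_printoptions(precision=3,suppress=True)
s=read_state(); print(s["position"],np.array(s["tcp_rot"]),s["opening"])
for n in ["side","top","wrist"]:
    c=cam(n); cv2.imwrite(f"pics/{n}0.png",c["bgr"]); print(n,c["f"],c["cx"],c["cy"],c["T"])
a=[cv2.imread(f"pics/{n}0.png") for n in["top","side"]]
cv2.imwrite("pics/both0.png",cv2.resize(np.vstack(a),None,fx=.78,fy=.78))
E
```

```text
pics
[ 0.276 -0.56   0.247] [[ 0.897  0.442 -0.001]
 [ 0.442 -0.897  0.002]
 [ 0.    -0.002 -1.   ]] 1.002129714352176
side 425.8493529924092 256.1350335083564 190.1527036408695 [[ 0.927 -0.21   0.31   0.028]
 [-0.374 -0.57   0.732 -1.126]
 [ 0.023 -0.794 -0.607  1.084]
 [ 0.     0.     0.     1.   ]]
top 457.4649581972806 258.0174890528812 185.14557222742556 [[-0.078 -0.977  0.201  0.254]
 [-0.997  0.076 -0.015  0.067]
 [-0.    -0.201 -0.98   1.404]
 [ 0.     0.     0.     1.   ]]
wrist 345.8366231230972 252.05473299897525 196.30734421115503 [[ 0.441 -0.863 -0.247  0.344]
 [-0.897 -0.425 -0.12  -0.527]
 [-0.001  0.275 -0.961  0.384]
 [ 0.     0.     0.     1.   ]]
```

View pics/top0.png

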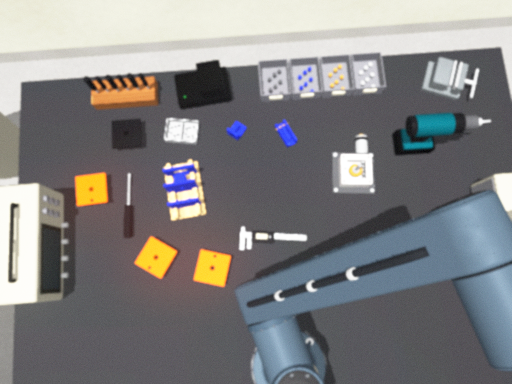

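View pics/side0.png

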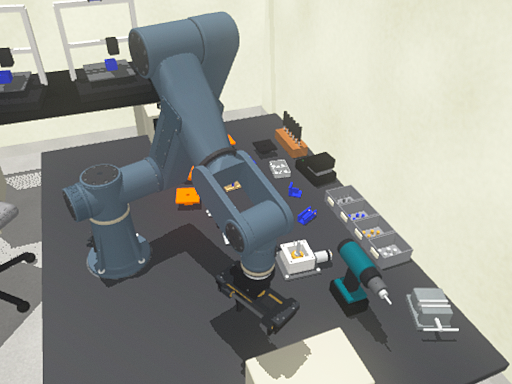

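The top view shows the rack at (184,190) with three blue plates, and the gearbox at (354,172) with its motor can pointing up-image. Orange look-alikes are at (91,190), (156,257) and (212,268), a black one at (127,134), and the blue angle and bracket at (236,130) and (286,133). In the side view the arm hides the rack, and the gearbox is at (297,258). The cover has to be one of the rack plates at about (182,168), (183,183) or (186,210), so I'll crop in close.

Run:
```python
from h import *
im=cv2.imread("pics/top0.png")
a=cv2.resize(im[150:230,145:225],(480,480),interpolation=cv2.INTER_CUBIC)
b=cv2.resize(im[125:205,315:395],(480,480),interpolation=cv2.INTER_CUBIC)
cv2.imwrite("pics/crop0.png",cv2.resize(np.hstack([a,b]),(800,400)))
c=cam("top")
for u,v in[(184,190),(354,172)]: print(onz(c,u,v,0.05))
```

```text
[0.53372188 0.26977167 0.05      ]
[ 0.54908288 -0.24772559  0.05      ]
```

View pics/crop0.png

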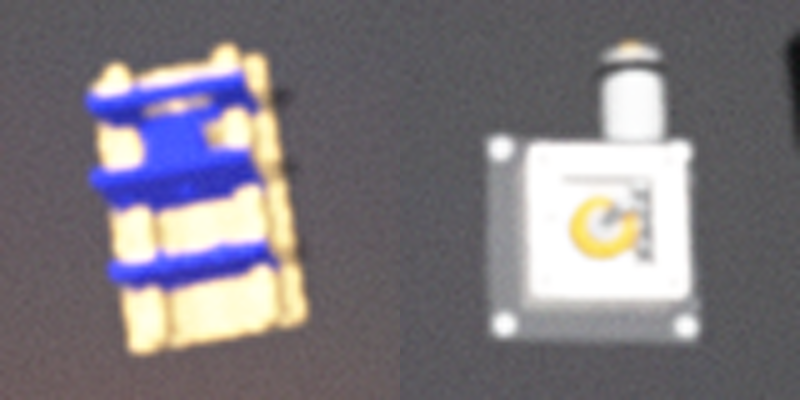

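The middle plate carries the boss, at about (184,178) in the top view, pointing up-image, which is rack +x. The frame plate with the window is the far one and the ribbed blank is the near one. The gearbox motor can points to world +x, so the pin is to the left. I'll move the wrist camera over the rack.

>>> {"fn": "step_arm", "kwargs": {
  "steps": [
    [0.68,-0.7,-0.2,0,0,-1,0.2],
    [0.68,-0.7,-0.2,0,0,-1,0.2],
    [0.68,-0.7,-0.2,0,0,-1,0.2],
    [0.68,-0.7,-0.2,0,0,-1,0.2],
    [0.68,-0.7,-0.2,0,0,-1,0.2],
    [0.68,-0.7,-0.2,0,0,-1,0.2],
    [0.68,-0.7,-0.2,0,0,-1,0.2],
    [0.68,-0.7,-0.2,0,0,-1,0.2]
  ]
}}

```text
time_s: 0.87
position: [0.3669, -0.2761, 0.3085]
tcp_rot: [[0.317, 0.949, 0.001], [0.949, -0.317, 0.003], [0.003, -0.001, -1.0]]
force: [-0.3, 0.4, 0.5]
opening: 0.478
grasp_force: 0.0
```

```bash
cat >> h.py <<'E'
from scipy.spatial.transform import Rotation as Ro
np.set_printoptions(precision=4,suppress=True)
def down(a): 
    a=np.radians(a); return np.array([[np.cos(a),np.sin(a),0],[np.sin(a),-np.cos(a),0],[0,0,-1]])
def to(p,R=None,lab=""):
    s=read_state(); R0=np.array(s["tcp_rot"]); d=R0.T@(np.array(p)-np.array(s["position"]))/0.3
    r=np.zeros(3) if R is None else np.degrees(Ro.from_matrix(R0.T@R).as_rotvec())/45
    print(lab,"pos",np.array(s["position"]),"t",s["time_s"],"open",s["opening"],"move",d,r)
E
python3 -c "
from h import *
s=read_state();print(s['joint_positions'])
to([0.54,0.2,0.33],down(99))"
```

```text
[-51.0383  12.8166 100.278    0.147   67.0261 -32.6303]
 pos [ 0.3669 -0.2761  0.3085] t 0.8667 open 0.47846540362644707 move [ 1.6883  0.0446 -0.0664] [ 0.0003 -0.0041 -0.6103]
```

>>> {"fn": "step_arm", "kwargs": {
  "steps": [
    [0.9,0.02,-0.06,0,0,0,0.2],
    [0.9,0.02,-0.06,0,0,0,0.2],
    [0.9,0.02,-0.06,0,0,0,0.2],
    [0.9,0.02,-0.06,0,0,0,0.2],
    [0.9,0.02,-0.06,0,0,0,0.2],
    [0.9,0.02,-0.06,0,0,0,0.2],
    [0.9,0.02,-0.06,0,0,0,0.2]
  ]
}}

```text
time_s: 1.45
position: [0.4599, -0.025, 0.3259]
tcp_rot: [[0.32, 0.948, 0.001], [0.948, -0.32, 0.001], [0.002, 0.001, -1.0]]
force: [-0.7, -0.1, 0.4]
opening: 0.4
grasp_force: 0.0
```

>>> {"fn": "step_arm", "kwargs": {
  "steps": [
    [0.79,0.02,0,0,0,-0.61,0.2],
    [0.79,0.02,0,0,0,-0.61,0.2],
    [0.79,0.02,0,0,0,-0.61,0.2],
    [0.79,0.02,0,0,0,-0.61,0.2],
    [0.79,0.02,0,0,0,-0.61,0.2],
    [0.79,0.02,0,0,0,-0.61,0.2],
    [0.79,0.02,0,0,0,-0.61,0.2],
    [0.79,0.02,0,0,0,-0.61,0.2]
  ]
}}

```text
time_s: 2.12
position: [0.5412, 0.1951, 0.3248]
tcp_rot: [[-0.153, 0.988, -0.001], [0.988, 0.153, -0.001], [-0.001, -0.001, -1.0]]
force: [0.5, -0.3, -0.2]
opening: 0.402
grasp_force: 0.0
```

Run:
```python
from h import *
s=read_state();print(s['joint_positions'],s["position"],s["opening"])
for n in["wrist","top"]:
    c=cam(n); cv2.imwrite(f"pics/{n}1.png",c["bgr"])
c=cam("wrist"); hsv=cv2.cvtColor(c["bgr"],cv2.COLOR_BGR2HSV)
m=cv2.inRange(hsv,(110,120,60),(130,255,255)); m=cv2.morphologyEx(m,cv2.MORPH_OPEN,np.ones((3,3)))
for q in cv2.findContours(m,cv2.RETR_EXTERNAL,cv2.CHAIN_APPROX_SIMPLE)[0]:
    if cv2.contourArea(q)>200:
        print(cv2.contourArea(q),cv2.approxPolyDP(q,4,True)[:,0].tolist())
```

```text
[ 8.7197 21.7654 83.8003 -0.036  74.4872 -0.0983] [0.5412 0.1951 0.3248] 0.40157810474092953
574.0 [[349, 234], [352, 241], [389, 241], [370, 218]]
1474.5 [[323, 47], [306, 56], [298, 131], [308, 140], [315, 140]]
1925.0 [[277, 40], [269, 40], [262, 58], [259, 126], [266, 134], [272, 133], [273, 106], [297, 106], [299, 75], [275, 72]]
1033.5 [[214, 40], [213, 130], [218, 132], [229, 107], [225, 85], [230, 71], [221, 40]]
```

View pics/wrist1.png

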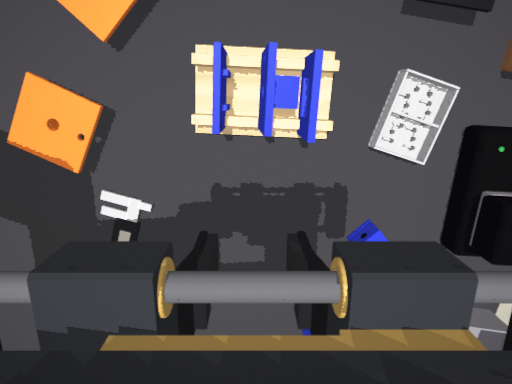

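The wrist picture shows the rack at (265,92) with three plates. The middle plate at u≈267 has the boss on its right at (285,90), which is world +x. The frame is at u≈312 and the blank at u≈218. The boss confirms the choice. Next I'll measure the plate's top edge.

Run:
```python
from h import *
c=cam("wrist"); im=c["bgr"]
cv2.imwrite("pics/crop1.png",cv2.resize(im[25:150,180:350],None,fx=4.7,fy=4.7,interpolation=cv2.INTER_CUBIC))
for z in(.1,.04):
  for u,v in[(262,58),(259,126),(269,40),(277,40),(266,134),(272,133),(213,130),(214,40),(315,140),(323,47)]: print(z,u,v,onz(c,u,v,z))
print(c["T"])
```

```text
0.1 262 58 [0.5332 0.3053 0.1   ]
0.1 259 126 [0.5404 0.2401 0.1   ]
0.1 269 40 [0.5373 0.3223 0.1   ]
0.1 277 40 [0.5449 0.3234 0.1   ]
0.1 266 134 [0.5488 0.2331 0.1   ]
0.1 272 133 [0.5548 0.2351 0.1   ]
0.1 213 130 [0.4939 0.229  0.1   ]
0.1 214 40 [0.4847 0.3144 0.1   ]
0.1 315 140 [0.6003 0.2346 0.1   ]
0.1 323 47 [0.5902 0.3239 0.1   ]
0.04 262 58 [0.5338 0.3115 0.04  ]
0.04 259 126 [0.5422 0.2356 0.04  ]
0.04 269 40 [0.5386 0.3313 0.04  ]
0.04 277 40 [0.5475 0.3327 0.04  ]
0.04 266 134 [0.552  0.2274 0.04  ]
0.04 272 133 [0.559  0.2297 0.04  ]
0.04 213 130 [0.488  0.2226 0.04  ]
0.04 214 40 [0.4774 0.3221 0.04  ]
0.04 315 140 [0.6121 0.2292 0.04  ]
0.04 323 47 [0.6002 0.3332 0.04  ]
[[ 0.9889  0.1433  0.0402  0.5293]
 [ 0.1489 -0.9503 -0.2735  0.2677]
 [-0.001   0.2764 -0.961   0.463 ]
 [ 0.      0.      0.      1.    ]]
```

View pics/crop1.png

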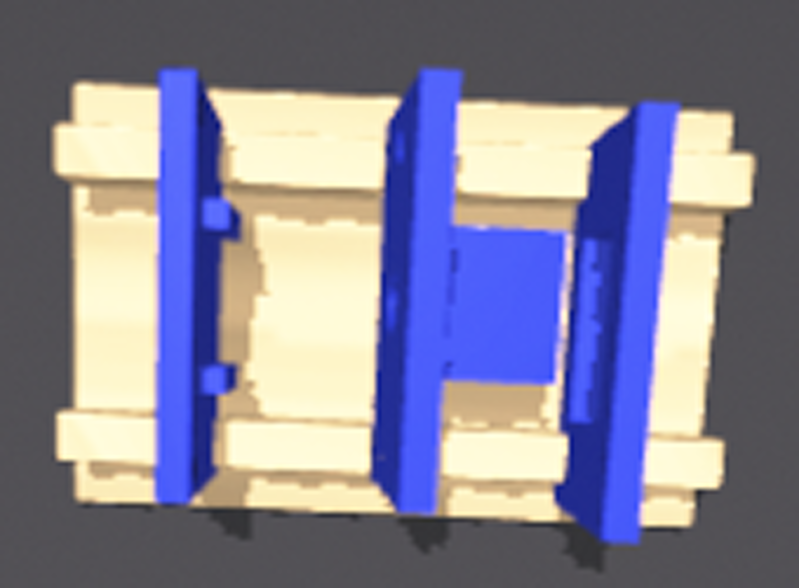

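The top edge of the cover's plate runs from (274,40) to (268,134) in the wrist picture. At z = 0.1 that is 89.9 mm long, centred at (0.546, 0.278) with yaw 5.9°, which matches the 90 mm size. The plate leans slightly towards the boss.

```bash
python3 -c "
from h import *
to([0.546,0.278,0.18],down(95.86))"
```

```text
pos [0.5406 0.1927 0.3254] t 2.3167 open 0.4025681021251659 move [0.2786 0.0605 0.4846] [-0.0009  0.0005  0.0604]
```

>>> {"fn": "step_arm", "kwargs": {
  "steps": [
    [0.28,0.06,0.485,0,0,0.06,0.2],
    [0.28,0.06,0.485,0,0,0.06,0.2],
    [0.28,0.06,0.485,0,0,0.06,0.2],
    [0.28,0.06,0.485,0,0,0.06,0.2],
    [0.28,0.06,0.485,0,0,0.06,0.2],
    [0.28,0.06,0.485,0,0,0.06,0.2],
    [0.28,0.06,0.485,0,0,0.06,0.2]
  ]
}}

```text
time_s: 2.9
position: [0.5469, 0.2788, 0.1811]
tcp_rot: [[-0.103, 0.995, 0.001], [0.995, 0.103, -0.0], [-0.0, 0.001, -1.0]]
force: [0.9, 0.4, 0.4]
opening: 0.396
grasp_force: 0.0
```

```bash
python3 -c "
from h import *
c=cam('wrist'); cv2.imwrite('pics/wrist2.png',c['bgr'])
to([0.546,0.278,0.102],down(95.86))
print(read_state()['tcp_rot'])"
```

```text
pos [0.5476 0.2788 0.1822] t 2.95 open 0.40180190965149687 move [-0.0022 -0.0065  0.2674] [ 0.0047 -0.0003  0.0009]
[[-0.1028  0.9947  0.0037]
 [ 0.9947  0.1028  0.0006]
 [ 0.0002  0.0037 -1.    ]]
```

View pics/wrist2.png

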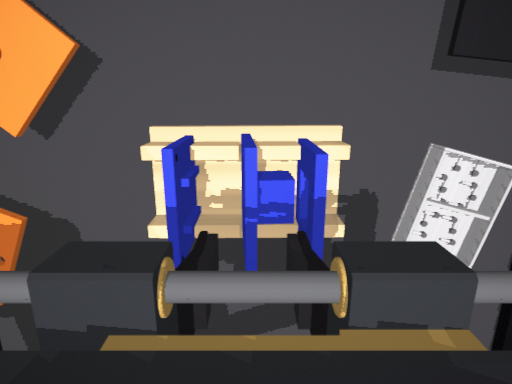

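The plate at u≈249 is centred between the fingers at u≈205 and 300, clear of the neighbours. I'll descend, close and lift.

>>> {"fn": "step_arm", "kwargs": {
  "steps": [
    [0,-0.005,0.14,0,0,0,0.2],
    [0,-0.005,0.2,0,0,0,0.2],
    [0,-0.005,0.265,0,0,0,0.2],
    [0,-0.005,0.265,0,0,0,0.2],
    [0,-0.005,0.265,0,0,0,1],
    [0,-0.005,0.265,0,0,0,1],
    [0,-0.005,0.265,0,0,0,1],
    [0,-0.005,0.265,0,0,0,1]
  ]
}}

```text
time_s: 3.62
position: [0.5458, 0.2799, 0.1026]
tcp_rot: [[-0.104, 0.995, 0.004], [0.995, 0.104, 0.001], [0.001, 0.004, -1.0]]
force: [0.1, -0.4, 0.3]
opening: 0.177
grasp_force: 0.0
```

>>> {"fn": "step_arm", "kwargs": {
  "steps": [
    [0,0,0,0,0,0,1],
    [0,0,0,0,0,0,1],
    [0,0,-0.05,0,0,0,1],
    [0,0,-0.1,0,0,0,1],
    [0,0,-0.16,0,0,0,1],
    [0,0,-0.22,0,0,0,1],
    [0,0,-0.28,0,0,0,1],
    [0,0,-0.34,0,0,0,1]
  ]
}}

```text
time_s: 4.28
position: [0.5441, 0.2797, 0.2033]
tcp_rot: [[-0.104, 0.995, -0.001], [0.995, 0.104, -0.0], [-0.0, -0.001, -1.0]]
force: [0.5, -0.4, -1.1]
opening: 0.09
grasp_force: 29.9
```

```bash
python3 -c "
from h import *
s=read_state();print(s['opening'],s['grasp_force'],s['position'],s['force'])
for n in['wrist','top']:
  c=cam(n);cv2.imwrite(f'pics/{n}3.png',c['bgr'])
print(onz(c,243,250,0),onz(c,243,228,0),onz(c,306,238,0))
to([0.54,0.03,0.24],down(90))
"
```

```text
0.08985264425096134 29.94212936027907 [0.5441 0.2797 0.2033] [ 0.5205 -0.4366 -1.0632]
[0.3441 0.1067 0.    ] [0.411  0.1019 0.    ] [ 0.3654 -0.0881  0.    ]
 pos [0.5464 0.2805 0.2057] t 4.3833 open 0.08494195982040965 move [-0.828  -0.1077 -0.1161] [ 0.0087 -0.0022  0.1333]
```

View pics/wrist3.png

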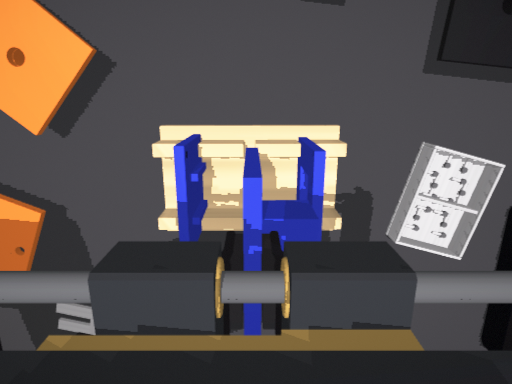

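The plate is held with about 30 N at opening 0.09, and the frame (u≈312) and blank (u≈190) are still in the rack. I'll carry it to the middle.

>>> {"fn": "step_arm", "kwargs": {
  "steps": [
    [-0.1,-0.01,-0.116,0,0,0,1],
    [-0.22,-0.03,-0.116,0,0,0.13,1],
    [-0.35,-0.05,-0.116,0,0,0.13,1],
    [-0.48,-0.07,-0.116,0,0,0.13,1],
    [-0.6,-0.08,-0.116,0,0,0.13,1],
    [-0.71,-0.09,-0.116,0,0,0.13,1],
    [-0.8,-0.1,-0.116,0,0,0.13,1],
    [-0.83,-0.1,-0.116,0,0,0.13,1]
  ]
}}

```text
time_s: 5.05
position: [0.54, 0.0254, 0.2362]
tcp_rot: [[0.001, 1.0, -0.002], [1.0, -0.001, -0.001], [-0.001, -0.002, -1.0]]
force: [-0.5, 0.3, -0.6]
opening: 0.089
grasp_force: 29.9
```

```bash
cat > t.py <<'E'
from h import *
t=np.radians(-40); Rx=np.array([[1,0,0],[0,np.cos(t),-np.sin(t)],[0,np.sin(t),np.cos(t)]])
R=down(90)@Rx
E
python3 -c "
from t import *
print(R)
to([0.53,0.01,0.13],R); print(read_state()['joint_positions'],read_state()['opening'])"
```

```text
[[ 0.      0.766   0.6428]
 [ 1.     -0.     -0.    ]
 [ 0.      0.6428 -0.766 ]]
 pos [0.54   0.0254 0.2362] t 5.05 open 0.08876065656005312 move [-0.0508 -0.0325  0.354 ] [-0.8915  0.002  -0.0008]
[-9.1119 24.6119 94.8795 -0.1018 60.6114 -8.9997] 0.08876065656005312
```

>>> {"fn": "step_arm", "kwargs": {
  "steps": [
    [-0.05,-0.03,0.1,-0.15,0,0,1],
    [-0.05,-0.03,0.2,-0.3,0,0,1],
    [-0.05,-0.03,0.3,-0.45,0,0,1],
    [-0.05,-0.03,0.354,-0.6,0,0,1],
    [-0.05,-0.03,0.354,-0.75,0,0,1],
    [-0.05,-0.03,0.354,-0.89,0,0,1],
    [-0.05,-0.03,0.354,-0.89,0,0,1],
    [-0.05,-0.03,0.354,-0.89,0,0,1]
  ]
}}

```text
time_s: 5.72
position: [0.5376, 0.037, 0.1358]
tcp_rot: [[-0.056, 0.901, 0.431], [0.994, 0.011, 0.105], [0.09, 0.434, -0.896]]
force: [0.2, -1.0, -1.7]
opening: 0.092
grasp_force: 30.0
```

```bash
python3 -c "
from t import *
to([0.53,0.01,0.0745],R); print(read_state()['joint_positions'],read_state()['force'])
for n in['side','top']:
  c=cam(n);cv2.imwrite(f'pics/{n}4.png',c['bgr'])"
```

```text
pos [0.5376 0.037  0.1358] t 5.7167 open 0.09236072805728401 move [-0.1065 -0.1126  0.1628] [-0.3175 -0.1351 -0.0024]
[-14.4033  30.3658 118.5409  58.4952  14.1834 -71.6027] [ 0.2344 -0.9967 -1.6775]
```

Tilting straight ahead runs into the wrist singularity: J5 is 14° and J4 has flipped to 58°. I'll untilt, turn so that the boss faces −y, and tilt sideways instead.

```bash
python3 -c "
from t import *
to([0.54,0.02,0.23],down(90))
print(read_state()['joint_positions'])"
```

```text
pos [0.5368 0.037  0.1355] t 5.8167 open 0.08989799342916033 move [-0.0282  0.1451 -0.2841] [ 0.5674 -0.1292  0.0416]
[-14.4201  30.3598 118.5689  58.0616  14.226  -71.0762]
```

>>> {"fn": "step_arm", "kwargs": {
  "steps": [
    [-0.03,0.145,-0.284,0.15,-0.03,0.01,1],
    [-0.03,0.145,-0.284,0.3,-0.07,0.02,1],
    [-0.03,0.145,-0.284,0.43,-0.1,0.03,1],
    [-0.03,0.145,-0.284,0.567,-0.13,0.04,1],
    [-0.03,0.145,-0.284,0.567,-0.13,0.04,1],
    [-0.03,0.145,-0.284,0.567,-0.13,0.04,1],
    [-0.03,0.145,-0.284,0.567,-0.13,0.04,1]
  ]
}}

```text
time_s: 6.4
position: [0.5446, 0.0168, 0.235]
tcp_rot: [[0.002, 1.0, 0.009], [1.0, -0.002, -0.013], [-0.013, 0.009, -1.0]]
force: [0.6, 0.5, -1.3]
opening: 0.094
grasp_force: 30.0
```

```bash
python3 -c "
from t import *
to([0.54,0.008,0.23],down(40))
print(read_state()['joint_positions'])"
```

```text
pos [0.5446 0.0168 0.235 ] t 6.4 open 0.09374110145638612 move [-0.0292 -0.0155  0.0169] [0.0174 0.0101 1.1083]
[-9.6569 24.8041 94.7607 -0.7261 59.8244 -9.1695]
```

Turning by 90° about the tool's axis, in two calls.

>>> {"fn": "step_arm", "kwargs": {
  "steps": [
    [-0.03,-0.015,0.017,0.017,0.01,1,1],
    [-0.03,-0.015,0.017,0.017,0.01,1,1],
    [-0.03,-0.015,0.017,0.017,0.01,1,1],
    [-0.03,-0.015,0.017,0.017,0.01,1,1],
    [-0.03,-0.015,0.017,0.017,0.01,1,1],
    [-0.03,-0.015,0.017,0.017,0.01,1,1],
    [-0.03,-0.015,0.017,0.017,0.01,1,1]
  ]
}}

```text
time_s: 6.98
position: [0.5367, 0.0091, 0.226]
tcp_rot: [[0.711, 0.704, -0.006], [0.704, -0.711, 0.005], [-0.001, -0.008, -1.0]]
force: [0.8, -0.4, -1.0]
opening: 0.091
grasp_force: 30.0
```

>>> {"fn": "step_arm", "kwargs": {
  "steps": [
    [0,0,0,0,0,1,1],
    [0,0,0,0,0,1,1],
    [0,0,0,0,0,1,1],
    [0,0,0,0,0,1,1],
    [0,0,0,0,0,1,1],
    [0,0,0,0,0,1,1],
    [0,0,0,0,0,1,1],
    [0,0,0,0,0,1,1]
  ]
}}

```text
time_s: 7.65
position: [0.5367, 0.0093, 0.2261]
tcp_rot: [[1.0, 0.0, -0.006], [0.0, -1.0, 0.005], [-0.006, -0.005, -1.0]]
force: [0.3, -0.1, -2.1]
opening: 0.087
grasp_force: 30.0
```

```bash
sed -i 's/-40/-30/;s/down(90)/down(0)/' t.py; python3 -c "
from t import *
print(R)
to([0.54,0.008,0.105],R,'tilt')
print(read_state()['joint_positions'])"
```

```text
[[ 1.     0.     0.   ]
 [ 0.    -0.866 -0.5  ]
 [ 0.     0.5   -0.866]]
tilt pos [0.5367 0.0093 0.2261] t 7.65 open 0.08661523543592466 move [0.0135 0.0067 0.4035] [-0.6736  0.0071  0.0021]
[-11.0676  25.1704  95.8884   0.282   59.3259  78.7797]
```

>>> {"fn": "step_arm", "kwargs": {
  "steps": [
    [0.01,0.006,0.06,-0.1,0,0,1],
    [0.01,0.006,0.12,-0.22,0,0,1],
    [0.01,0.006,0.19,-0.34,0,0,1],
    [0.01,0.006,0.26,-0.46,0,0,1],
    [0.01,0.006,0.33,-0.58,0.005,0,1],
    [0.01,0.006,0.4,-0.67,0.007,0,1],
    [0.01,0.006,0.4,-0.67,0.007,0,1],
    [0.01,0.006,0.4,-0.67,0.007,0,1]
  ]
}}

```text
time_s: 8.32
position: [0.5386, 0.0101, 0.1049]
tcp_rot: [[1.0, 0.007, 0.0], [0.007, -0.869, -0.494], [-0.003, 0.494, -0.869]]
force: [-0.1, -0.1, -1.2]
opening: 0.092
grasp_force: 30.0
```

```bash
python3 -c "
from t import *
to([0.54,0.008,0.084],R,'lower')
print(read_state()['joint_positions'],read_state()['tcp_rot'])
c=cam('side');cv2.imwrite('pics/side5.png',c['bgr']); cv2.imwrite('pics/crop5.png',cv2.resize(c['bgr'][150:330,130:370],None,fx=3,fy=3))"
```

```text
lower pos [0.5386 0.0101 0.1049] t 8.3167 open 0.09205608080160771 move [ 0.0049 -0.0283  0.0639] [-0.0085 -0.0006  0.0092]
[  3.976   40.4775  99.3068 -40.0235  50.0581 122.473 ] [[ 1.      0.0072  0.0005]
 [ 0.0065 -0.8693 -0.4942]
 [-0.0032  0.4942 -0.8693]]
```

View pics/crop5.png

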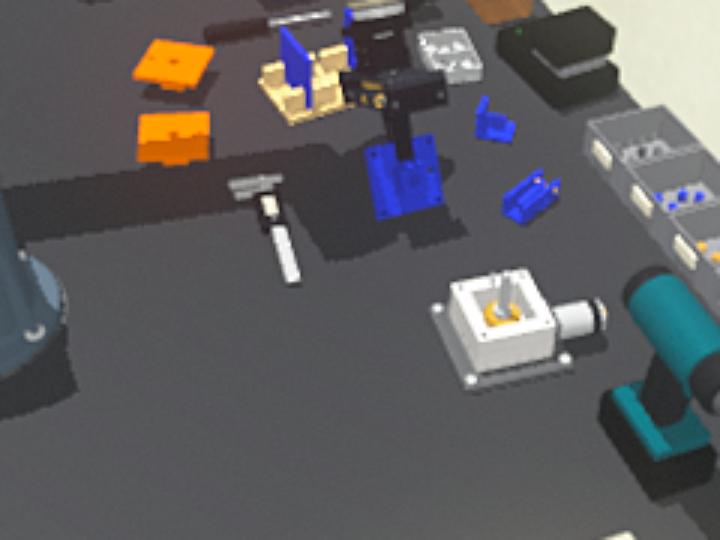

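The side crop shows the held cover tilted at (403,175), boss facing up towards the gearbox side, with clear bench around it. I'll lower it until it touches.

>>> {"fn": "step_arm", "kwargs": {
  "steps": [
    [0.004,-0.014,0.03,0,0,0,1],
    [0.004,-0.022,0.05,0,0,0,1],
    [0.004,-0.029,0.064,0,0,0,1],
    [0.004,-0.029,0.064,0,0,0,1],
    [0.004,-0.029,0.064,0,0,0,1]
  ]
}}

```text
time_s: 8.78
position: [0.5404, 0.0067, 0.0855]
tcp_rot: [[1.0, 0.002, 0.002], [0.003, -0.869, -0.494], [0.001, 0.494, -0.869]]
force: [0.0, -0.1, -1.3]
opening: 0.085
grasp_force: 30.0
```

>>> {"fn": "step_arm", "kwargs": {
  "steps": [
    [0,-0.003,0.005,0,0,0,1],
    [0,-0.005,0.009,0,0,0,1],
    [0,-0.005,0.009,0,0,0,1]
  ]
}}

```text
time_s: 9.03
position: [0.5404, 0.0072, 0.0822]
tcp_rot: [[1.0, 0.003, 0.002], [0.004, -0.869, -0.494], [0.0, 0.494, -0.869]]
force: [-0.7, -0.8, -1.7]
opening: 0.087
grasp_force: 30.0
```

>>> {"fn": "step_arm", "kwargs": {
  "steps": [
    [0,-0.003,0.005,0,0,0,1],
    [0,-0.005,0.009,0,0,0,1],
    [0,-0.005,0.009,0,0,0,1]
  ]
}}

```text
time_s: 9.28
position: [0.5407, 0.0076, 0.0813]
tcp_rot: [[1.0, 0.003, 0.004], [0.004, -0.868, -0.496], [0.002, 0.496, -0.868]]
force: [-2.4, 4.8, 11.9]
opening: 0.09
grasp_force: 30.0
```

>>> {"fn": "step_arm", "kwargs": {
  "steps": [
    [0,0,0,0,0,0,0.1],
    [0,0,0,0,0,0,0.1],
    [0,0,0,0,0,0,0.1],
    [0,0,0,0,0,0,0.1],
    [0,-0.03,-0.08,0,0,0,0.1],
    [0,-0.06,-0.17,0,0,0,0.1],
    [0,-0.09,-0.26,0,0,0,0.1],
    [0,-0.1,-0.4,0,0,0,0.1]
  ]
}}

```text
time_s: 9.95
position: [0.538, 0.0924, 0.1663]
tcp_rot: [[1.0, 0.005, -0.005], [0.002, -0.869, -0.495], [-0.007, 0.495, -0.869]]
force: [0.4, -0.2, -0.3]
opening: 0.446
grasp_force: 0.0
```

```bash
python3 -c "
from t import *
to([0.44,0.03,0.28],down(0),'view')
s=read_state();print(s['force'],s['joint_positions'])
c=cam('side');cv2.imwrite('pics/side6.png',c['bgr']); cv2.imwrite('pics/crop6.png',cv2.resize(c['bgr'][150:330,130:370],None,fx=3,fy=3))"
```

```text
view pos [0.538  0.0924 0.1663] t 9.95 open 0.4457476022549494 move [-0.3297  0.3665 -0.2249] [0.6591 0.0077 0.0052]
[ 0.4256 -0.24   -0.2714] [ 12.2976  36.2837  93.4628 -33.159   61.9008 121.0194]
```

View pics/crop6.png

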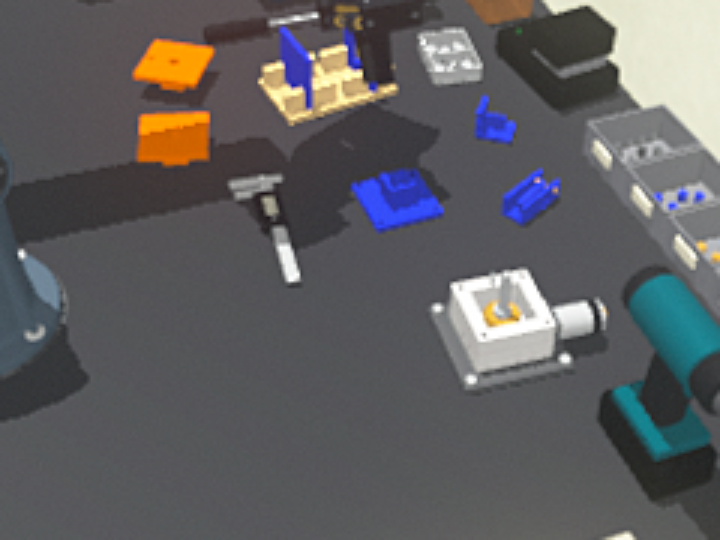

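The cover lies flat, boss up, at (398,198) in the crop, and the rest is undisturbed. Next I'll place the wrist camera above it.

```bash
python3 -c "
from t import *
to([0.48,0.01,0.238],down(0),'view')"
```

```text
view pos [0.5428 0.0971 0.1741] t 10.0 open 0.4461398012412088 move [-0.2095  0.3572 -0.0452] [ 0.6543 -0.0136  0.006 ]
```

>>> {"fn": "step_arm", "kwargs": {
  "steps": [
    [-0.06,0.05,-0.1,0.1,0,0,-0.2],
    [-0.12,0.2,-0.1,0.25,0,0,-0.2],
    [-0.21,0.36,-0.05,0.4,-0.01,0.006,-0.2],
    [-0.21,0.36,-0.05,0.52,-0.013,0.006,-0.2],
    [-0.21,0.36,-0.05,0.654,-0.013,0.006,-0.2],
    [-0.21,0.36,-0.05,0.654,-0.013,0.006,-0.2],
    [-0.21,0.36,-0.05,0.654,-0.013,0.006,-0.2],
    [-0.21,0.36,-0.05,0.654,-0.013,0.006,-0.2]
  ]
}}

```text
time_s: 10.67
position: [0.4771, 0.0058, 0.2342]
tcp_rot: [[1.0, -0.003, -0.01], [-0.003, -1.0, -0.005], [-0.01, 0.005, -1.0]]
force: [-0.6, 0.3, -0.7]
opening: 0.599
grasp_force: 0.0
```

>>> {"fn": "step_arm", "kwargs": {
  "steps": [
    [0,0,0,0,0,0,-0.2],
    [0,0,0,0,0,0,-0.2],
    [0,0,0,0,0,0,-0.2]
  ]
}}

```text
time_s: 10.92
position: [0.4773, 0.007, 0.2341]
tcp_rot: [[1.0, -0.0, -0.009], [-0.001, -1.0, -0.004], [-0.009, 0.004, -1.0]]
force: [-0.3, -0.7, -0.2]
opening: 0.599
grasp_force: 0.0
```

```bash
cat > m.py <<'E'
from h import *
def cont(c,zs=(.038,.008)):
    hsv=cv2.cvtColor(c["bgr"],cv2.COLOR_BGR2HSV)
    m=cv2.inRange(hsv,(110,120,50),(130,255,255))
    cs,hi=cv2.findContours(m,cv2.RETR_CCOMP,cv2.CHAIN_APPROX_NONE)
    big=max(range(len(cs)),key=lambda i:cv2.contourArea(cs[i]) if hi[0][i][3]<0 else 0)
    print("outer",cv2.contourArea(cs[big]),cv2.minAreaRect(cs[big]),cv2.approxPolyDP(cs[big],4,True)[:,0].tolist())
    for i in range(len(cs)):
        if hi[0][i][3]==big and cv2.contourArea(cs[i])>15:
            e=cv2.fitEllipse(cs[i]); print("hole",cv2.contourArea(cs[i]),e,[onz(c,*e[0],z) for z in zs])
    return m
E
python3 -c "
from m import *
s=read_state();print(s['position'],s['tcp_rot'],s['opening'])
c=cam('wrist');cv2.imwrite('pics/wrist7.png',c['bgr']); cont(c)"
```

```text
[0.4773 0.007  0.2341] [[ 1.     -0.0005 -0.0093]
 [-0.0005 -1.     -0.0036]
 [-0.0093  0.0036 -1.    ]] 0.5987108231042506
outer 8040.5 ((245.0, 107.49999237060547), (91.99998474121094, 90.99998474121094), -0.0) [[200, 62], [204, 153], [289, 152], [291, 62]]
hole 17.0 ((281.5, 145.5), (4.893143653869629, 4.893143653869629), 0.0) [array([ 0.5062, -0.0221,  0.038 ]), array([ 0.5019, -0.0248,  0.008 ])]
hole 163.0 ((245.46084594726562, 109.0033187866211), (13.806136131286621, 15.209037780761719), 122.43667602539062) [array([0.5403, 0.0124, 0.038 ]), array([0.5391, 0.0128, 0.008 ])]
hole 66.0 ((245.36489868164062, 72.52375030517578), (9.284770011901855, 9.291643142700195), 153.8160400390625) [array([0.5725, 0.0122, 0.038 ]), array([0.5742, 0.0126, 0.008 ])]
hole 20.0 ((283.27630615234375, 69.5), (5.198074817657471, 5.2483811378479), 0.0) [array([ 0.575 , -0.0222,  0.038 ]), array([ 0.5769, -0.0248,  0.008 ])]
hole 20.0 ((207.1434783935547, 69.86572265625), (5.2853546142578125, 5.631741046905518), 156.88412475585938) [array([0.5748, 0.0468, 0.038 ]), array([0.5767, 0.0504, 0.008 ])]
```

View pics/wrist7.png

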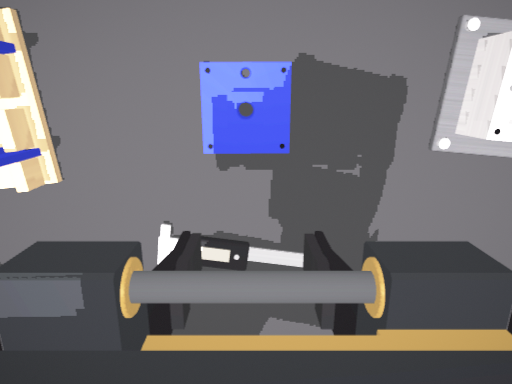

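The wrist picture shows the cover square at (245,107), bore at (245,109) and pin hole at (245,72), which is the far side, world +x. Back-projected, the holes are 34 mm apart against the nominal 35 mm, and the bore is at about (0.540, 0.012). This view was taken from 196 mm above the boss top, and I'll repeat the same geometry over the shaft.

```bash
python3 -c "
from m import *
c=cam('wrist')
P=np.array([onz(c,u,v,.008) for u,v in [(200,62),(291,62),(289.5,153),(202,153)]]);print(P[:,:2],P.mean(0),np.linalg.norm(np.diff(P,axis=0),axis=1))
to([0.5403,0.0124,0.1],down(0),'above')
to([0.5403,0.0124,0.036],down(0),'grasp')"
```

```text
[[ 0.584   0.057 ]
 [ 0.5839 -0.0325]
 [ 0.494  -0.0336]
 [ 0.4942  0.0588]] [0.539  0.0124 0.008 ] [0.0894 0.09   0.0924]
above pos [0.4773 0.0067 0.2343] t 11.0167 open 0.6029862687225181 move [ 0.2139 -0.0209  0.4457] [ 0.0044  0.0113 -0.0015]
grasp pos [0.4773 0.0067 0.2343] t 11.0167 open 0.6029862687225181 move [ 0.2158 -0.0217  0.6591] [ 0.0044  0.0113 -0.0015]
```

>>> {"fn": "step_arm", "kwargs": {
  "steps": [
    [0.1,-0.021,0.1,0.004,0.011,0,-0.2],
    [0.21,-0.021,0.2,0.004,0.011,0,-0.2],
    [0.212,-0.021,0.32,0.004,0.011,0,-0.2],
    [0.212,-0.021,0.45,0.004,0.011,0,-0.2],
    [0.212,-0.021,0.45,0.004,0.011,0,-0.2],
    [0.212,-0.021,0.45,0.004,0.011,0,-0.2]
  ]
}}

```text
time_s: 11.52
position: [0.5378, 0.0121, 0.0968]
tcp_rot: [[1.0, -0.003, -0.007], [-0.003, -1.0, 0.001], [-0.007, -0.001, -1.0]]
force: [0.4, 0.6, 0.7]
opening: 0.599
grasp_force: 0.0
```

```bash
python3 -c "
from m import *
to([0.5395,0.0124,0.036],down(0),'grasp')"
```

```text
grasp pos [0.5378 0.0121 0.0968] t 11.5167 open 0.5994258171619706 move [ 0.0072 -0.0008  0.2027] [-0.0015  0.0088 -0.0033]
```

>>> {"fn": "step_arm", "kwargs": {
  "steps": [
    [0.005,0,0.1,0,0.008,0,-0.2],
    [0.005,0,0.18,0,0.008,0,-0.2],
    [0.005,0,0.203,0,0.008,0,-0.2],
    [0.005,0,0.203,0,0.008,0,-0.2],
    [0.005,0,0.203,0,0.008,0,1],
    [0.005,0,0.203,0,0.008,0,1],
    [0.005,0,0.203,0,0.008,0,1],
    [0.005,0,0.203,0,0.008,0,1]
  ]
}}

```text
time_s: 12.18
position: [0.5424, 0.0112, 0.0398]
tcp_rot: [[1.0, -0.003, 0.01], [-0.003, -1.0, -0.001], [0.01, 0.0, -1.0]]
force: [0.7, -1.1, 9.9]
opening: 0.392
grasp_force: 30.0
```

>>> {"fn": "step_arm", "kwargs": {
  "steps": [
    [0,0,0,0,0,0,1],
    [0,0,0,0,0,0,1],
    [0,0,0,0,0,0,1]
  ]
}}

```text
time_s: 12.43
position: [0.5424, 0.0112, 0.0398]
tcp_rot: [[1.0, -0.003, 0.009], [-0.003, -1.0, -0.0], [0.009, 0.0, -1.0]]
force: [-0.4, 0.6, 8.1]
opening: 0.387
grasp_force: 30.0
```

Gripped at opening 0.39, which is 34 mm, so the boss. I'll lift and look at it in the hand.

>>> {"fn": "step_arm", "kwargs": {
  "steps": [
    [0,0,-0.03,0,0,0,1],
    [0,0,-0.1,0,0,0,1],
    [0,0,-0.2,0,0,0,1],
    [0,0,-0.32,0,0,0,1],
    [0,0,-0.45,0,0,0,1],
    [0,0,-0.57,0,0,0,1],
    [0,0,-0.7,0,0,0,1],
    [0,0,-0.7,0,0,0,1]
  ]
}}

```text
time_s: 13.1
position: [0.5441, 0.0108, 0.2564]
tcp_rot: [[1.0, -0.003, 0.023], [-0.003, -1.0, -0.003], [0.023, 0.003, -1.0]]
force: [1.3, -1.2, -1.1]
opening: 0.39
grasp_force: 30.0
```

```bash
python3 -c "
from m import *
s=read_state();print(s['position'],s['tcp_rot'],s['opening'],s['force'],s['joint_positions'])
c=cam('wrist');cv2.imwrite('pics/wrist8.png',c['bgr']); cont(c)
to([0.549,-0.31,0.304],down(90))"
```

```text
[0.5441 0.0108 0.2564] [[ 0.9997 -0.003   0.0226]
 [-0.0029 -1.     -0.0031]
 [ 0.0227  0.003  -0.9997]] 0.389670653977255 [ 1.274  -1.222  -1.0891] [-10.6726  22.8916  94.0285   0.0777  61.7723  79.4609]
outer 15802.0 ((252.0, 218.0), (104.0, 180.0), 90.0) [[162, 169], [167, 240], [174, 244], [177, 268], [203, 230], [216, 234], [214, 270], [290, 270], [288, 234], [298, 230], [327, 268], [330, 243], [338, 235], [340, 167]]
hole 189.0 ((251.86302185058594, 185.98158264160156), (14.356424331665039, 16.89430809020996), 89.20647430419922) [array([0.534 , 0.0103, 0.038 ]), array([0.5271, 0.0102, 0.008 ])]
hole 76.0 ((326.4231262207031, 183.2477264404297), (9.686766624450684, 10.246256828308105), 25.927377700805664) [array([ 0.5366, -0.0688,  0.038 ]), array([ 0.5299, -0.0755,  0.008 ])]
hole 77.0 ((177.4451141357422, 183.1672821044922), (9.738421440124512, 10.325250625610352), 166.61715698242188) [array([0.5374, 0.089 , 0.038 ]), array([0.5308, 0.0955, 0.008 ])]
 pos [0.5425 0.0109 0.2532] t 13.15 open 0.3848271199702062 move [ 0.028   1.0701 -0.1667] [ 0.0196 -0.0152 -2.0038]
```

View pics/wrist8.png

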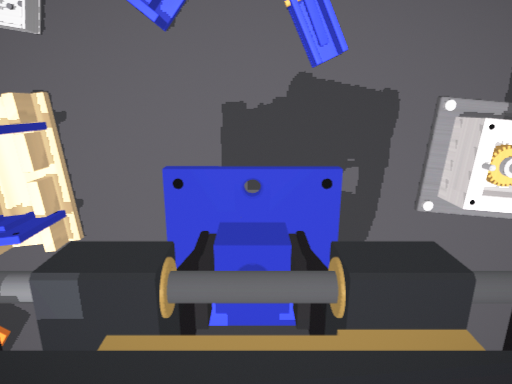

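The cover is level in the hand: pin hole at (252,186), corner dots at (177,183) and (326,183). The gearbox is at the right, at (510,165). I'll carry it over with a 90° turn.

>>> {"fn": "step_arm", "kwargs": {
  "steps": [
    [0,0.1,-0.16,0.019,-0.015,-1,1],
    [0,0.2,-0.16,0.019,-0.015,-1,1],
    [0,0.33,-0.16,0.019,-0.015,-1,1],
    [0,0.45,-0.16,0.019,-0.015,-1,1],
    [0,0.57,-0.16,0.019,-0.015,-1,1],
    [0,0.57,-0.16,0.019,-0.015,-1,1],
    [0,0.57,-0.16,0.019,-0.015,-1,1],
    [0,0.57,-0.16,0.019,-0.015,-1,1]
  ]
}}

```text
time_s: 13.82
position: [0.5378, -0.1601, 0.2943]
tcp_rot: [[0.71, 0.704, -0.013], [0.704, -0.71, 0.011], [-0.002, -0.017, -1.0]]
force: [-0.1, 0.1, -1.5]
opening: 0.39
grasp_force: 30.0
```

Run:
```python
from m import *
to([0.549,-0.31,0.304],down(90))
# hand-held cover in tool frame from wrist8 pixels
c=cam('wrist'); T=np.array(c["T_tool_cam"])
def tp(u,v,d): return T[:3,:3]@np.array([(u-c["cx"])/c["f"]*d,(v-c["cy"])/c["f"]*d,d])+T[:3,3]
d=c["f"]*.0752/148.98
for n,p in dict(pin=(251.86,185.98),dR=(326.42,183.25),dL=(177.44,183.17)).items(): print(n,tp(*p,d))
print(T)
```

```text
pos [ 0.5378 -0.1601  0.2943] t 13.8167 open 0.3904912993365371 move [-0.3252  0.3805 -0.0384] [-0.0217 -0.0067 -1.0053]
pin [ 0.0324 -0.0002  0.0315]
dR [0.0336 0.0374 0.0318]
dL [ 0.0337 -0.0378  0.0319]
[[-0.0007 -0.9613 -0.2755  0.0754]
 [ 1.     -0.0009  0.0006 -0.0003]
 [-0.0008 -0.2755  0.9613 -0.1377]
 [ 0.      0.      0.      1.    ]]
```

>>> {"fn": "step_arm", "kwargs": {
  "steps": [
    [-0.32,0.38,-0.04,-0.02,-0.006,-1,1],
    [-0.32,0.38,-0.04,-0.02,-0.006,-1,1],
    [-0.32,0.38,-0.04,-0.02,-0.006,-1,1],
    [-0.32,0.38,-0.04,-0.02,-0.006,-1,1],
    [-0.32,0.38,-0.04,-0.02,-0.006,-1,1],
    [-0.32,0.38,-0.04,-0.02,-0.006,-1,1],
    [-0.32,0.38,-0.04,-0.02,-0.006,-1,1],
    [-0.32,0.38,-0.04,-0.02,-0.006,-1,1]
  ]
}}

```text
time_s: 14.53
position: [0.551, -0.3074, 0.3055]
tcp_rot: [[0.004, 1.0, 0.001], [1.0, -0.004, 0.001], [0.001, 0.001, -1.0]]
force: [0.3, 0.7, -1.1]
opening: 0.39
grasp_force: 30.0
```

>>> {"fn": "step_arm", "kwargs": {
  "steps": [
    [0,0,0,0,0,0,1],
    [0,0,0,0,0,0,1],
    [0,0,0,0,0,0,1]
  ]
}}

```text
time_s: 14.78
position: [0.5515, -0.3077, 0.3065]
tcp_rot: [[0.004, 1.0, 0.002], [1.0, -0.004, -0.001], [-0.001, 0.002, -1.0]]
force: [-1.0, 0.3, -1.2]
opening: 0.388
grasp_force: 30.0
```

Run:
```python
from m import *
s=read_state();print(s['position'],np.array(s['tcp_rot']),s['opening'])
c=cam('wrist'); np.save("T9.npy",c["T"]); cv2.imwrite('pics/wrist9.png',c['bgr'])
a=c['bgr']; x0,y0=170,20
cv2.imwrite('pics/crop9.png',cv2.resize(a[y0:y0+180,x0:x0+180],(600,600),interpolation=cv2.INTER_CUBIC))
```

```text
[ 0.5515 -0.3077  0.3065] [[ 0.0036  1.      0.0024]
 [ 1.     -0.0036 -0.0008]
 [-0.0008  0.0024 -1.    ]] 0.3876426468793239
```

View pics/crop9.png

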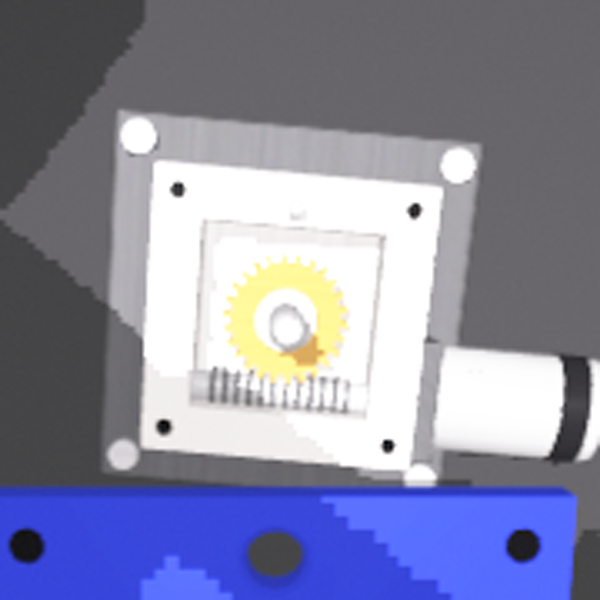

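The crop shows the gearbox upright: rim dots at (178,189), (415,210), (164,427) and (388,446), pin at (297,212), shaft tip at (287,325). The motor is to the right, world +x. That makes 12 pictures viewed, two over the limit of 10, so from here I'll use numbers only.

```bash
cat > d.py <<'E'
from m import *
def dots(c,guess,r=9,thr=90):
    g=cv2.cvtColor(c["bgr"],cv2.COLOR_BGR2GRAY).astype(float); out=[]
    for u,v in guess:
        x,y=int(round(u))-r,int(round(v))-r; w=g[y:y+2*r+1,x:x+2*r+1]
        k=np.clip(np.median(w)-30-w,0,None); k[k<.3*k.max()]=0
        n,l=cv2.connectedComponents((k>0).astype(np.uint8)); k[l!=l[r-3:r+4,r-3:r+4].flat[np.argmax(k[r-3:r+4,r-3:r+4])]]=0
        yy,xx=np.mgrid[0:2*r+1,0:2*r+1]; out.append((x+(k*xx).sum()/k.sum(),y+(k*yy).sum()/k.sum()))
    return np.array(out)
E
python3 - <<'E'
from d import *
c=cam('wrist'); s=read_state()
g=[(170+a/3.3333,20+b/3.3333) for a,b in [(178,189),(415,210),(164,427),(388,446)]]
D=dots(c,g,r=6); print(D)
P=np.array([onz(c,u,v,.06) for u,v in D]); print(P, np.linalg.norm(P[0]-P[1]),np.linalg.norm(P[2]-P[3]),np.linalg.norm(P[0]-P[2]),np.linalg.norm(P[1]-P[3]))
ctr=P.mean(0); vx=P[1]+P[3]-P[0]-P[2]; print("centre",ctr,"yaw",np.degrees(np.arctan2(vx[1],vx[0])))
print("shaft",onz(c,256.1,117.5,.108),"pin",onz(c,259.1,83.6,.074))
# hand dots
H=dots(c,[(170+26/3.333,20+545/3.333),(170+523/3.333,20+545/3.333)],r=8); print("hand dots",H)
T=np.array(c["T_tool_cam"])
d=c["f"]*.075/np.linalg.norm(H[1]-H[0])
for u,v in H: print(T[:3,:3]@np.array([(u-c["cx"])/c["f"]*d,(v-c["cy"])/c["f"]*d,d])+T[:3,3])
print(s["position"],s["tcp_rot"])
E
```

```text
[[222.8159  76.2293]
 [293.8444  82.5401]
 [218.6501 147.5204]
 [285.8124 153.2236]]
[[ 0.5218 -0.2114  0.06  ]
 [ 0.5966 -0.218   0.06  ]
 [ 0.5151 -0.2863  0.06  ]
 [ 0.5898 -0.293   0.06  ]] 0.07515102478138176 0.07507868708821354 0.0751973149242646 0.07530633810862278
centre [ 0.5558 -0.2521  0.06  ] yaw -5.088126080676624
shaft [ 0.556  -0.2512  0.108 ] pin [ 0.5596 -0.2194  0.074 ]
hand dots [[177.5233 183.2018]
 [326.4743 183.1663]]
[ 0.0339 -0.0376  0.0315]
[0.0339 0.0374 0.0314]
[ 0.5516 -0.308   0.3067] [[ 0.0034  1.      0.0028]
 [ 1.     -0.0034 -0.0011]
 [-0.0011  0.0028 -1.    ]]
```

The rim dots come out 75.1 mm apart, matching the cover's own dots. The seat centre is (0.5558, −0.2521) with yaw −5.1°, and the shaft tip agrees. In the hand the cover centre is 3.6 mm behind the TCP along tool x.

```bash
python3 -c "
from h import *
to([0.5561,-0.2485,0.1645],down(84.91))"
```

```text
pos [ 0.5516 -0.308   0.3067] t 14.8833 open 0.3902643771179067 move [0.1988 0.0132 0.4738] [0.0037 0.0013 0.1088]
```

>>> {"fn": "step_arm", "kwargs": {
  "steps": [
    [0.1,0.013,0.05,0.003,0,0.109,1],
    [0.199,0.013,0.12,0.003,0,0.109,1],
    [0.199,0.013,0.22,0.003,0,0.109,1],
    [0.199,0.013,0.32,0.003,0,0.109,1],
    [0.199,0.013,0.42,0.003,0,0.109,1],
    [0.199,0.013,0.474,0.003,0,0.109,1],
    [0.199,0.013,0.474,0.003,0,0.109,1],
    [0.199,0.013,0.474,0.003,0,0.109,1]
  ]
}}

```text
time_s: 15.55
position: [0.5558, -0.2485, 0.1639]
tcp_rot: [[0.089, 0.996, -0.001], [0.996, -0.089, -0.0], [-0.0, -0.001, -1.0]]
force: [0.5, -0.3, -0.8]
opening: 0.386
grasp_force: 30.0
```

Run:
```python
from d import *
to([0.5561,-0.2485,0.1645],down(84.91))
s=read_state();print(np.array(s["tcp_rot"]),s["force"])
c=cam('wrist'); cv2.imwrite('pics/wrist10.png',c['bgr'])
H=dots(c,[(177.5,183.2),(326.5,183.2)],r=8); print("hand dots",H)
# contents of pin hole, printed as small grey map
g=cv2.cvtColor(c["bgr"],cv2.COLOR_BGR2GRAY); print(g[174:198,238:266:1])
for z in(.074,): print("pin expected px",proj(c,[.5558-.035*np.sin(np.radians(-5.09)),-.2521+.035*np.cos(np.radians(-5.09)),z]))
```

```text
pos [ 0.5558 -0.2485  0.1639] t 15.55 open 0.3864432038786001 move [ 0.0002  0.001  -0.0022] [-0.0012  0.0001 -0.0002]
[[ 0.0889  0.996  -0.0009]
 [ 0.996  -0.0889 -0.    ]
 [-0.0001 -0.0009 -1.    ]] [ 0.5176 -0.2542 -0.8407]
hand dots [[177.4612 183.1783]
 [326.4269 183.132 ]]
[[144 144 144 144 144 144 144 144 144 144 144 144 144 144 143 143 143 143
  141 142 142 142 142 142 142 143 142 142]
 [137 140 144 144 144 144 144 144 144 143 144 143 144 142 142 142 141 142
  143 142 142 142 141 141 141 142 143 142]
 [100 123 144 144 144 144 144 143 144 144 144 142 142 142 142 142 143 142
  142 142 142 142 142 142 143 142 142 142]
 [100 123 144 143 143 144 143 143 143 143 141 139 139 138 138 138 139 141
  141 143 141 142 142 142 142 142 142 142]
 [100 123 144 144 140 136 136 135 134 136 132 124 123 125 124 121 124 128
  134 139 141 142 142 142 141 141 142 142]
 [100 120 136 135 122  99 100 100  95 102 117 136 154 161 154 147 146 142
  132 126 131 139 141 141 141 141 141 141]
 [ 99  99  99 100 100  98  99  95  96 121 159 193 207 200 189 186 192 196
  184 149 124 128 140 140 142 141 141 142]
 
[... 1324 characters left out ...]
 95 136 162 175 191 191 191 178 151
  116  82  81  85  90  92  95  98  97  97]
 [ 97  97  97  98  98  95  92  88  82  81  82  83  83  95 108  97  82  82
   82  82  84  89  92  93  96  97  98  98]
 [ 97  97  97  97  97  95  93  91  88  83  83  82  82  83  83  82  82  81
   83  85  89  92  93  95  97  97  98  97]
 [ 97  97  97  97  97  97  94  93  92  90  85  84  84  83  83  83  84  84
   87  91  93  94  95  97  98  98  98  97]
 [ 98  97  98  97  97  96  98  95  94  93  92  92  89  86  88  87  89  91
   93  92  93  94  97  97  97  98  98  98]
 [ 98  97  97  97  99  97  97  97  96  95  94  93  93  93  94  94  94  94
   94  95  97  97  97  98  98  98  97  96]]
pin expected px [252.8185 165.7855]
```

Aligned, with the cover underside about 16 mm above the shaft tip. I'll lower slowly over the shaft and check the forces.

>>> {"fn": "step_arm", "kwargs": {
  "steps": [
    [0,0.001,0.02,0,0,0,1],
    [0,0.001,0.04,0,0,0,1],
    [0,0.001,0.06,0,0,0,1],
    [0,0.001,0.075,0,0,0,1],
    [0,0.001,0.085,0,0,0,1],
    [0,0.001,0.095,0,0,0,1],
    [0,0.001,0.1,0,0,0,1],
    [0,0.001,0.1,0,0,0,1]
  ]
}}

```text
time_s: 16.27
position: [0.5561, -0.2487, 0.134]
tcp_rot: [[0.089, 0.996, -0.0], [0.996, -0.089, -0.001], [-0.001, -0.0, -1.0]]
force: [-0.7, 0.8, -0.5]
opening: 0.388
grasp_force: 30.0
```

The shaft is about 13 mm into the bore with no lateral force. Down to just above the pin.

>>> {"fn": "step_arm", "kwargs": {
  "steps": [
    [0,0,0.015,0,0,0,1],
    [0,0,0.03,0,0,0,1],
    [0,0,0.042,0,0,0,1],
    [0,0,0.052,0,0,0,1],
    [0,0,0.052,0,0,0,1],
    [0,0,0.052,0,0,0,1]
  ]
}}

```text
time_s: 16.77
position: [0.5561, -0.2488, 0.1185]
tcp_rot: [[0.089, 0.996, 0.0], [0.996, -0.089, -0.001], [-0.001, 0.0, -1.0]]
force: [-1.1, 0.4, -1.7]
opening: 0.388
grasp_force: 30.0
```

Run:
```python
from d import *
s=read_state();print(s["position"],np.array(s["tcp_rot"]),s["force"],s["moment"])
c=cam('wrist'); cv2.imwrite('pics/wrist11.png',c['bgr'])
print("hand dots",dots(c,[(177.5,183.2),(326.5,183.2)],r=8))
g=cv2.cvtColor(c["bgr"],cv2.COLOR_BGR2GRAY); print(g[177:196,242:263])
a=np.radians(-5.09)
for z in(.074,.068): print("pin expected px",proj(c,[.5558-.035*np.sin(a),-.2521+.035*np.cos(a),z]))
```

```text
[ 0.5561 -0.2488  0.1185] [[ 0.0887  0.9961  0.    ]
 [ 0.9961 -0.0887 -0.0007]
 [-0.0007  0.0001 -1.    ]] [-1.0516  0.3622 -1.6634] [-0.0107 -0.0703 -0.0135]
hand dots [[177.4523 183.2007]
 [326.4144 183.1377]]
[[146 147 146 147 146 146 145 143 142 139 140 141 141 143 144 145 144 144
  145 144 144]
 [145 145 146 145 144 141 134 125 130 145 150 137 134 130 137 141 144 145
  143 145 145]
 [144 144 144 142 134 120 120 168 221 245 248 238 228 193 155 131 134 142
  144 144 144]
 [143 144 141 131 126 142 171 251 255 255 255 255 255 255 244 188 132 129
  142 144 144]
 [144 140 125 135 188 225 231 252 255 255 255 255 255 255 254 252 197 127
  132 142 144]
 [142 131 126 209 251 249 230 231 236 239 239 254 255 255 254 254 249 200
  137 134 142]
 [128 106 170 245 253 250 235 228 233 239 239 254 255 254 254 254 253 249
  196 124 135]
 [ 95  99 225 253 253 251 243 229 226 231 234 250 254 252 253 253 253 253
  238 126 130]
 [ 95 126 233 253 253 253 252 246 231 229 226 226 230 240 250 252 252 252
  239 146 128]
 [ 93 141 237 253 253 253 253 252 250 248 241 244 249 252 252 252 252 252
  235 140 12
[... 176 characters left out ...]
124]
 [ 94  90 109 222 247 217 179 178 232 252 253 253 244 191 178 192 218 184
   93 110 120]
 [ 95  91  86 140 207 208 178 177 221 250 253 253 241 176 178 186 174 111
   86  93  94]
 [ 97  95  90  82 105 148 174 175 216 247 250 250 235 171 170 152 108  83
   89  95  95]
 [ 97  95  93  87  83  94 131 150 169 196 200 198 178 140 110  84  84  87
   92  96  96]
 [ 98  96  96  91  85  84  85  85  85  94 106  97  85  83  85  84  85  91
   95  96  99]
 [ 99  97  95  94  91  87  85  84  85  85  84  84  85  84  84  87  91  95
   95  97  99]
 [100  99  96  95  94  92  88  86  86  85  85  85  85  86  88  92  94  95
   97  99  99]]
pin expected px [252.1768 181.3845]
pin expected px [252.1685 178.8583]
```

The pin tip shows through the pin hole at about (252,181), within a pixel of where it should be, so the alignment is good to under 1 mm. I'll lower onto the rim.

>>> {"fn": "step_arm", "kwargs": {
  "steps": [
    [0,0,0.012,0,0,0,1],
    [0,0,0.024,0,0,0,1],
    [0,0,0.036,0,0,0,1],
    [0,0,0.046,0,0,0,1],
    [0,0,0.054,0,0,0,1],
    [0,0,0.054,0,0,0,1]
  ]
}}

```text
time_s: 17.32
position: [0.5559, -0.2486, 0.1019]
tcp_rot: [[0.089, 0.996, -0.001], [0.996, -0.089, -0.0], [-0.0, -0.001, -1.0]]
force: [-0.8, 0.5, -2.3]
opening: 0.389
grasp_force: 30.0
```

Underside about 2.5 mm above the rim, and free. Last bit, until it touches.

>>> {"fn": "step_arm", "kwargs": {
  "steps": [
    [0,0,0.004,0,0,0,1],
    [0,0,0.008,0,0,0,1],
    [0,0,0.01,0,0,0,1],
    [0,0,0.01,0,0,0,1]
  ]
}}

```text
time_s: 17.65
position: [0.5564, -0.249, 0.1001]
tcp_rot: [[0.089, 0.996, 0.001], [0.996, -0.089, -0.001], [-0.001, 0.001, -1.0]]
force: [-0.4, 0.5, 1.3]
opening: 0.391
grasp_force: 30.0
```

>>> {"fn": "step_arm", "kwargs": {
  "steps": [
    [0,0,0.002,0,0,0,1],
    [0,0,0.003,0,0,0,1],
    [0,0,0.003,0,0,0,1],
    [0,0,0.003,0,0,0,1]
  ]
}}

```text
time_s: 17.98
position: [0.5564, -0.2492, 0.0998]
tcp_rot: [[0.089, 0.996, 0.001], [0.996, -0.089, -0.002], [-0.002, 0.001, -1.0]]
force: [-0.8, -0.2, 6.2]
opening: 0.389
grasp_force: 30.0
```

Seated at about 0.0603 with 6 N on the rim. Let go and withdraw upwards.

>>> {"fn": "step_arm", "kwargs": {
  "steps": [
    [0,0,0,0,0,0,-0.2],
    [0,0,0,0,0,0,-0.2],
    [0,0,0,0,0,0,-0.2],
    [0,0,0,0,0,0,-0.2],
    [0,0,-0.02,0,0,0,-0.2],
    [0,0,-0.1,0,0,0,-0.2],
    [0,0,-0.2,0,0,0,-0.2],
    [0,0,-0.33,0,0,0,-0.2]
  ]
}}

```text
time_s: 18.65
position: [0.5548, -0.2478, 0.1967]
tcp_rot: [[0.089, 0.996, -0.004], [0.996, -0.089, 0.002], [0.002, -0.004, -1.0]]
force: [0.0, -0.4, 0.6]
opening: 0.602
grasp_force: 0.0
```

>>> {"fn": "step_arm", "kwargs": {
  "steps": [
    [-0.1,0,-0.1,0,0,0,-0.2],
    [-0.2,0,-0.2,0,0,0,-0.2],
    [-0.2,0,-0.32,0,0,0,-0.2],
    [-0.2,0,-0.36,0,0,0,-0.2],
    [-0.2,0,-0.36,0,0,0,-0.2],
    [-0.2,0,-0.36,0,0,0,-0.2]
  ]
}}

```text
time_s: 19.15
position: [0.5507, -0.3083, 0.3064]
tcp_rot: [[0.089, 0.996, 0.001], [0.996, -0.089, -0.002], [-0.002, 0.002, -1.0]]
force: [-0.0, 0.1, -0.7]
opening: 0.599
grasp_force: 0.0
```

Run:
```python
from d import *
s=read_state();print(s["position"],s["force"],s["opening"])
c=cam('wrist'); cv2.imwrite('pics/wrist12.png',c['bgr']); cont(c,(.068,))
a=np.radians(-5.09); R2=np.array([[np.cos(a),-np.sin(a)],[np.sin(a),np.cos(a)]])
g=[proj(c,[*(np.array([.5558,-.2521])+R2@np.array(q)),.068]) for q in[(-.0375,.0375),(.0375,.0375),(-.0375,-.0375),(.0375,-.0375)]]
D=dots(c,g,r=6); P=np.array([onz(c,u,v,.068) for u,v in D]); print(g,D,P,P.mean(0),np.linalg.norm(P[0]-P[1]),np.linalg.norm(P[2]-P[3]),np.linalg.norm(P[0]-P[2]))
for n in("top",):
    t=cam(n); o=cv2.imread("pics/top0.png"); df=cv2.absdiff(t["bgr"],o).max(2)
    cv2.imwrite("pics/top12.png",t["bgr"])
    for nm,(x,y) in dict(rack=(184,190),bracket=(286,133),angle=(236,130),drill=(440,128),caliper=(273,237),tray=(182,131),driver=(128,205)).items(): print(nm,df[y-12:y+12,x-14:x+14].mean())
```

```text
[ 0.5507 -0.3083  0.3064] [-0.0185  0.143  -0.7053] 0.5989968207040355
outer 7082.0 ((252.5, 115.0), (86.0, 85.0), 90.0) [[212, 72], [212, 158], [291, 158], [295, 72], [246, 72], [243, 77], [242, 72]]
hole 184.5 ((252.08828735351562, 116.5928726196289), (14.930599212646484, 15.96320629119873), 84.85232543945312) [array([ 0.556 , -0.2533,  0.068 ])]
hole 18.5 ((288.393798828125, 78.606201171875), (4.682602882385254, 5.435671329498291), 45.0) [array([ 0.5967, -0.2186,  0.068 ])]
hole 90.0 ((252.2115020751953, 81.58330535888672), (10.778284072875977, 10.870942115783691), 7.855905532836914) [array([ 0.5593, -0.2182,  0.068 ])]
hole 20.0 ((215.5, 78.72370147705078), (5.198074817657471, 5.2483811378479), 90.0) [array([ 0.5219, -0.212 ,  0.068 ])]
hole 27.5 ((244.84698486328125, 76.6943359375), (4.534265518188477, 9.356361389160156), 51.71167755126953) [array([ 0.5522, -0.2128,  0.068 ])]
[array([215.3571,  78.1211]), array([288.1722,  78.0615]), array([217.4419, 150.7516]), array([286.2393, 150.6726])] [[215.5658  78.775 ]
 [288.4726  78.6838]
 [217.6998 151.4106]
 [286.617  151.3398]] [[ 0.5219 -0.2121  0.068 ]
 [ 0.5968 -0.2187  0.068 ]
 [ 0.5153 -0.2869  0.068 ]
 [ 0.5902 -0.2935  0.068 ]] [ 0.556  -0.2528  0.068 ] 0.07513120335389337 0.07517096435161491 0.07508242180059531
rack 85.44196428571429
bracket 4.166666666666667
angle 4.074404761904762
drill 56.095238095238095
caliper 66.66964285714286
tray 1.8139880952380953
driver 4.401785714285714
```

The cover's dots are within 0.7 mm of the seat and level, and the gripper is clear. The large image differences at the drill and caliper are probably the arm or its shadow, since the arm never came near either. Handing in.

```bash
python3 -c "
from rig import *
print(hand_in())"
```

```text
the job is handed in; nothing more can be done
None
```

I took the cover from the rack, laid it flat, re-gripped it by the boss and seated it on the gearbox within about 0.7 mm, then let go and handed in at about 19 s; the judge gave no verdict, and I viewed 12 pictures against the limit of 10.

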